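# Spin the slide turntable and brake it at its pointer

### The arm

A 6-joint arm with a two-finger parallel gripper is mounted at the origin on the work surface. World frame = base frame: x ahead of the robot, y to its left, z up, the work surface at z = 0. Lengths are in m, angles in degrees, forces in N, time in s.
With the tool pointing down it reaches from about 0.35 to 0.925 m from the base axis. Payload 6.4 kg.
Tool frame: the origin (TCP) lies at the very end of the fingers, on their centre line; the grasp point (between the pads) lies 19 mm behind it; z points along the fingers, y is the direction in which the jaws open and shut (so a half turn about z gives the same grasp; the last joint's range is limited). The gripper opens to 85 mm and grips with 20 to 120 N. Pads are 22 mm wide; open, the fingers measure 114 mm over their backs; the gripper's body (76 mm by 85 mm) begins 54 mm behind the grasp point. The pads swing forward as they close: fully open they stand 13 mm farther back than shut.
Start: joints at [-85.548, 14.043, 89.255, -0, 76.702, -9.975], TCP at [0.162, -0.63, 0.231] pointing down, gripper open.
Joint ranges: [-179.41, 179.41], [-58.25, 129.5], [7.25, 145.43], [-54.29, 234.29], [11.92, 165.04], [-157.13, 157.13]. Speed limits (degrees/s): [147.25, 147.25, 180, 180, 180, 180].

### API

Orientations are given as a 3x3 rotation matrix whose columns are the frame's x, y, z axes.
In Python, from workcell import arm, snapshot gives the robot as it stands.
- The arm moves only by the tool apply_moves, never from a script. Its argument "series" is one flat list of numbers, 5 for each row, row after row: the shift along the tool's x, y, z in m, then the turn about the tool's z in rad, then the finger opening in m, from 0 to 0.0854. A call has 1 to 8 rows; each row shifts and turns the commanded pose from where the row before left it, along the tool's axes as they then stand; what a row does not reach is not made up. A row lasts 1/12 s, in which the tool goes at most 41.7 mm and 7.16 degrees, less where a joint would pass 70% of its speed; a pose out of reach is approached as far as the arm can. A call is refused whole if a number of a shift passes 0.0417 or a number of a turn 0.125, either way. A call with a gripper value outside its range is refused whole. The fingers move at their own pace and stop on an object; "squeeze" is the grip in N (left out, the last holds). Time passes only in rows, so rows that do not move let the fingers close. It gives the time, the measured TCP pose, the force and the opening at its end, in the units of the state.
- arm.read_state(): the state, without advancing time (a new reading comes with each control period).
- snapshot(name): name is "scene" or "top" or "wrist"; returns a dict with "pixels" (384x512x3 uint8, red, green, blue), "intrinsics" (3x3 intrinsics, pixels), "rvec" (rotation vector, rad) and "tvec" (3), from world to camera coordinates, as OpenCV has them. Camera axes: x right, y down, z forward; pixel columns grow to the right and rows downward; lengths in m; the calibration is good to about 2 mm. A picture is of the moment at which its call begins. There is no depth.
- arm.job_done(): hands the job in, once; it reports no verdict.
The state is a dict: "time": time; "joint_pos": joint angles; "joint_vel": joint speeds; "joint_torque": joint torques, N m; "eef_pos": TCP position; "ee_rot": TCP orientation; "ft_force": force on the tool from outside, world axes, zero at the start; "ft_torque": the same for the moment, N m; "opening": opening from 0.0 (shut) to 1.0 (fully open).
Only numpy, scipy, OpenCV 4.12 (cv2) and the standard library are available. Lean on these libraries where they do the work, as an engineer would, in place of code of your own. Each camera call takes 0.05 s, during which the arm holds its last target. There are 200 camera calls.

### The job

Check that the slide turntable runs freely and park it for loading: with a fingertip flick its upright peg so that the wheel spins counter-clockwise (seen from above) by itself, and let the peg run past the fixed V-shaped pointer at its rim at least once with nothing touching the wheel. Then, when the peg comes round to the pointer again (second pass or later), brake the still turning wheel with a fingertip so that it stops with the peg in line with the pointer to within a finger's width, and take the hand away; the wheel must not come to a stop anywhere else after that first free pass. Only touch and push, grasp nothing, and leave the bottle, the tube rack and the slide box where they are.

Things in the scene. Friction and masses are not known exactly. Their poses are not given: they have to be found in the camera images.
- turntable: Fixed white round foot of the slide turntable, 156 mm wide, 44 mm high. Origin: centre of its underside on the bench, on the wheel's vertical axis. z up; its +x axis points at the white V-shaped pointer just outside the wheel's rim: 105 to 144 mm from the axis, 40 mm wide, top 58 mm above the bench, its point inwards, on a white bracket. Any yaw.
- pointer_tip (a point): Inner tip of the V-shaped pointer, 105 mm from the wheel's axis, 57 mm above the bench.
- disc: The free wheel: steel-grey disc, 200 mm diameter, 9 mm thick, flat top face 60 mm above the bench, about 0.6 kg. Origin on its axis at bench level; +x goes through the peg and turns with it. A slide and clips lie within 42 mm of the axis, up to 3 mm high; the ring 42 to 79 mm out is bare all round and the peg never crosses it. 3 to 6 N on the top stops the wheel at once.
- peg_top (a point): Centre of the top of the wheel's one upright steel peg: 12 mm diameter, 30 mm high above the wheel's top face (its top is 90 mm above the bench), centre line 85 mm from the wheel's axis. It is what to flick, and the mark that must stop at the pointer.
- wheel (a joint): Turn of the wheel, rad, growing counter-clockwise from above and counting on over turns; 0, 6.283, 12.566.. is peg in line with the pointer. Starts at rest between -5.0 and -2.4: first pass at 0, second at 6.283. No end stops. Friction slows it by about 0.08 rad/s2 plus 0.06/s times its speed (varies by a quarter); flick it to 2 rad/s or more (under 0.8 does not count as a spin).
- reagent_bottle: Loose amber bottle with black cap, 60 mm wide, 115 mm high, origin at the centre of its underside. Bystander: leave it alone.
- tube_rack: Loose steel rack of capped tubes, 70 x 170 x 94 mm, origin at the centre of its underside. Bystander: leave it alone.
- slide_box: Loose flat grey slide box, 90 x 110 x 30 mm, origin at the centre of its underside. Bystander: leave it alone.
Mind the look-alikes: they are no part of the job. Of the things like the turntable, leave any that is black, blue or pink; of the rest the larger one is meant.

How it is judged:
By the outcome, as a careful person would: the job done as asked, in the order asked, and still so for the second after the job is handed in, with the robot touching nothing.
It also fails if it takes over 69 s, if anything falls off the work surface, if the arm or the gripper's body presses on something with over 40 N, if the wrist force passes 120 N, or if a joint passes its speed limit or range.

## Working session

There is one attempt and no reset: what is moved stays moved. The work goes in short steps, Python scripts to look and compute and a tool call to move; the robot and the scene stay as the last step left them, time stands still between calls to the robot, and variables do not carry over. Pictures are saved under pics/ and viewed, about 8 in all and at most 12, crops included, and the job is handed in when it is done.

Besides the shell and the picture viewer there is one more tool, called after "Emit:" as name(argument=value, ...) on one line, values as JSON. apply_moves: Moves the arm, as the interface text tells. Its arguments: {"type":"object","properties":{"series":{"type":"array"},"squeeze":{"type":"number"}},"required":["series"]}

```bash
ls; mkdir -p pics
python3 - <<'E'
from workcell import arm, snapshot
import cv2,numpy as np,pickle
s=arm.read_state();print(s)
ims={n:snapshot(n) for n in("scene","top")}
pickle.dump(ims,open('ims.pkl','wb'))
for n in ims:
    cv2.imwrite(f'pics/{n}0.png',cv2.resize(ims[n]['pixels'][:,:,::-1],(800,600),interpolation=cv2.INTER_CUBIC))
    print(n,ims[n]['intrinsics'],ims[n]['rvec'],ims[n]['tvec'])
E
```

```text
pics
{'time': 0.0, 'joint_pos': array([-8.55466843e+01,  1.40853966e+01,  8.93274303e+01, -1.39356861e-03,
        7.67012764e+01, -9.97551692e+00]), 'joint_vel': array([-0.01211383,  0.04168903,  0.04814799, -0.03500785,  0.05507914,
        0.05168135]), 'joint_torque': array([-6.86424337e-04, -4.29509211e+01, -3.26126790e+01, -2.11828237e-04,
        5.29279685e-03, -4.70624499e-07]), 'eef_pos': array([ 0.16191607, -0.62891532,  0.23014243]), 'ee_rot': array([[ 9.68456521e-01,  2.49182535e-01, -1.78230413e-04],
       [ 2.49182391e-01, -9.68454543e-01,  1.98362610e-03],
       [ 3.21676928e-04, -1.96546751e-03, -9.99998017e-01]]), 'ft_force': array([ 0.3018291 , -0.17315893,  0.21147006]), 'ft_torque': array([-0.00148584, -0.01258293,  0.02236778]), 'opening': 1.0021645485303716}
scene [[478.35107108   0.         258.08357341]
 [  0.         478.35107108 198.01797294]
 [  0.           0.           1.        ]] [ 2.20078214  0.54751171 -0.24805486] [-0.44658639 -0.0896224   1.56543354]
top [[482.6378052    0.         246.93369112]
 [  0.         482.6378052  179.0194141 ]
 [  0.           0.           1.        ]] [ 2.19392936 -2.20303333  0.04057918] [-0.00144722  0.52281556  1.37873198]
```

View pics/scene0.png

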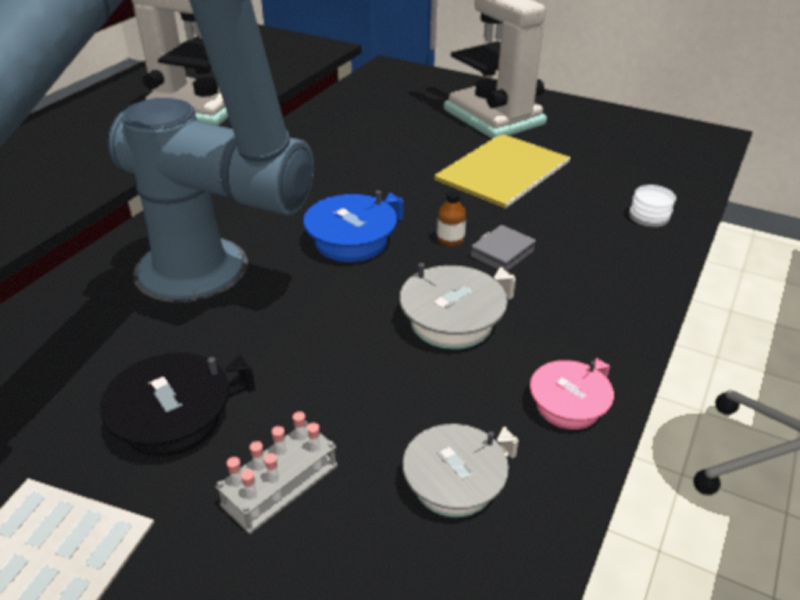

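View pics/top0.png

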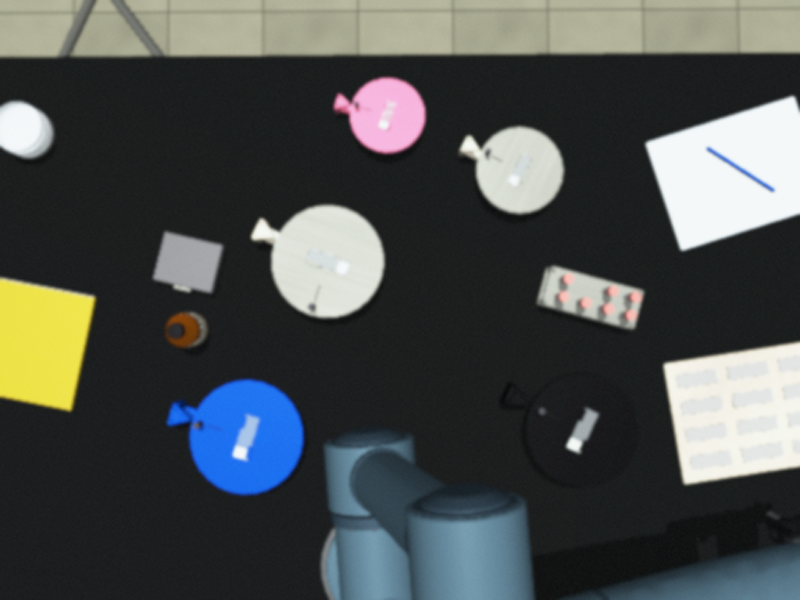

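Scene view: white/grey turntables at top-view (327,262) and (520,170). Black is at (580,430), blue at (246,437) and pink at (388,115), and all three are excluded. Of the two white ones, (327,262) is clearly larger (about 113 px wide against 88), so it is the one meant. Its peg is near (312,306) and its pointer near (265,233).

```bash
cat > h.py <<'E'
import cv2,numpy as np
def ray(im,uv,z):
    R=cv2.Rodrigues(np.array(im['rvec']))[0];t=np.array(im['tvec']).ravel();K=np.array(im['intrinsics'])
    c=-R.T@t; d=R.T@np.linalg.inv(K)@np.array([uv[0],uv[1],1.]); return c+d*(z-c[2])/d[2]
def proj(im,p):
    return cv2.projectPoints(np.array(p,float).reshape(-1,3),np.array(im['rvec']),np.array(im['tvec']),np.array(im['intrinsics']),None)[0].reshape(-1,2)
E
python3 - <<'E'
import pickle;from h import *
ims=pickle.load(open('ims.pkl','rb'));im=ims['top'];px=im['pixels']
g=cv2.cvtColor(px,cv2.COLOR_RGB2GRAY);m=(g>90).astype(np.uint8)
m=cv2.morphologyEx(cv2.morphologyEx(m,cv2.MORPH_CLOSE,np.ones((7,7))),cv2.MORPH_OPEN,cv2.getStructuringElement(2,(25,25)))
n,l,st,ce=cv2.connectedComponentsWithStats(m)
i=l[168,209];print(st[i],ce[i])
c=ray(im,ce[i],.06);print('centre',c)
print('small',[(st[j],ce[j].round()) for j in range(1,n)])
peg=ray(im,np.array([312,307])/1.5625,.09);tip=ray(im,np.array([277,239])/1.5625,.057)
for p in(peg,tip):
    d=p-c;print(p,np.hypot(*d[:2]),np.degrees(np.arctan2(d[1],d[0])))
a=np.linspace(0,6.28,40)
for r in (.1,):
    q=proj(im,np.c_[c[0]+r*np.cos(a),c[1]+r*np.sin(a),0*a+.06])
out=cv2.resize(px[115:220,140:270,::-1],None,fx=6,fy=5.7,interpolation=cv2.INTER_CUBIC)
out=cv2.resize(px[120:220,150:270,::-1],None,fx=6,fy=6,interpolation=cv2.INTER_CUBIC)
for u in q: cv2.circle(out,(int((u[0]-150)*6+3),int((u[1]-120)*6+3)),2,(0,0,255),-1)
cv2.imwrite('pics/crop.png',out)
for n_,pt in (('bottle',(186,330,.115)),('box',(188,262,.03)),('rack',(590,297,.09)),('pink',(388,115,.06)),('small',(520,170,.06)),('blue',(246,437,.06))):
    print(n_,ray(im,np.array(pt[:2])/1.5625,pt[2]))
E
```

```text
[ 173  131   73   73 4238] [208.94195375 166.71897121]
centre [0.55545482 0.10168763 0.06      ]
small [(array([    0,     0,   512,    37, 18086], dtype=int32), array([252.,  17.])), (array([ 223,   49,   49,   49, 1882], dtype=int32), array([247.,  73.])), (array([ 415,   61,   97,   98, 6859], dtype=int32), array([467., 110.])), (array([   0,   64,   34,   37, 1021], dtype=int32), array([15., 83.])), (array([ 304,   81,   57,   56, 2522], dtype=int32), array([332., 108.])), (array([ 173,  131,   73,   73, 4238], dtype=int32), array([209., 167.])), (array([ 101,  151,   39,   36, 1111], dtype=int32), array([120., 168.])), (array([ 346,  171,   64,   38, 1603], dtype=int32), array([378., 190.])), (array([   0,  177,   59,   85, 4111], dtype=int32), array([ 26., 219.])), (array([ 426,  218,   86,   91, 6527], dtype=int32), array([471., 264.])), (array([ 123,  244,   70,   71, 3929], dtype=int32), array([157., 279.])), (array([ 206,  329,  131,   55, 5899], dtype=int32), array([274., 360.])), (array([ 452,  360,   60,   24, 1009], dtype=int32), array([486., 374.]))]
[0.47268913 0.12438747 0.09      ] 0.08582214698262271 164.66283987856824
[0.59451633 0.19030816 0.057     ] 0.09684730288317496 66.2134222749203
bottle [0.43431563 0.33631592 0.115     ]
box [0.55582571 0.35641063 0.03      ]
rack [ 0.48805137 -0.35778742  0.09      ]
pink [ 0.81640194 -0.00890252  0.06      ]
small [ 0.71593925 -0.24430733  0.06      ]
blue [0.24421957 0.24389896 0.06      ]
```

View pics/crop.png

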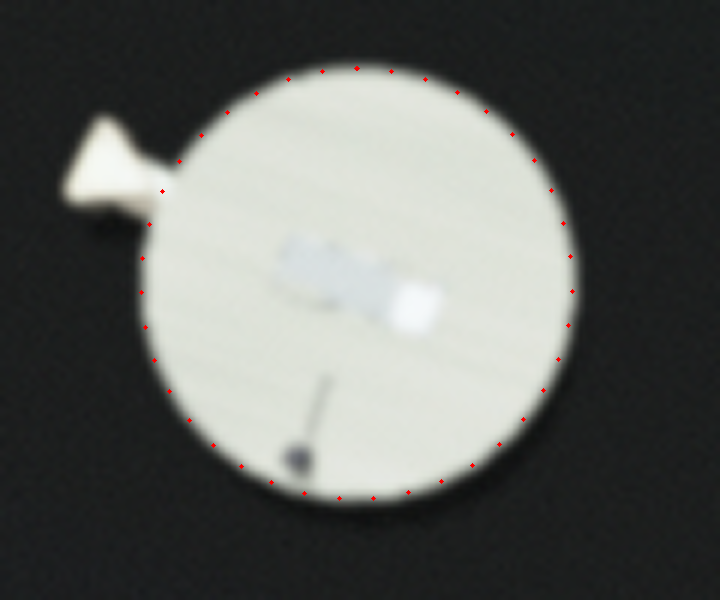

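Crop confirms it: the larger white turntable, with red fit dots on its rim. Peg is at crop (298,460) and the V pointer's outer corners are at (103,117) and (68,200), so the pointer lies at about 65° and the peg at about 165° around the axis (wheel about -4.5 rad). Next I move there with the fingers shut, and touch the bare bench once on the way to calibrate height and stiffness.

```bash
cat >> h.py <<'E'
def plan(tgt,yaw,n,psi=None,p=None):
    from workcell import arm
    s=arm.read_state();R=s['ee_rot']
    if p is None:p=s['eef_pos']
    if psi is None:psi=np.degrees(np.arctan2(R[1,0],R[0,0]))
    d=(np.array(tgt)-p)/n;dt=np.radians(psi-yaw)/n;a=np.radians(psi);out=[]
    for i in range(n):
        out+=[round(d[0]*np.cos(a)+d[1]*np.sin(a),4),round(d[0]*np.sin(a)-d[1]*np.cos(a),4),round(-d[2],4),round(dt,3),0]
        a-=dt
    print(s['time'],p.round(4),round(psi,2),s['ft_force'].round(2),s['joint_pos'].round(0));print(out)
E
python3 - <<'E'
from h import *
plan((.38,-.40,.2),14.4,8)
plan((.46,-.1,.04),0,8,14.4,np.array((.38,-.40,.2)))
E
```

```text
0.1 [ 0.1619 -0.629   0.2303] 14.43 [-0.02  0.16 -1.1 ] [-86.  14.  89.  -0.  77. -10.]
[np.float64(0.0335), np.float64(-0.0209), np.float64(0.0038), np.float64(0.0), 0, np.float64(0.0335), np.float64(-0.0209), np.float64(0.0038), np.float64(0.0), 0, np.float64(0.0335), np.float64(-0.0209), np.float64(0.0038), np.float64(0.0), 0, np.float64(0.0335), np.float64(-0.0209), np.float64(0.0038), np.float64(0.0), 0, np.float64(0.0335), np.float64(-0.0209), np.float64(0.0038), np.float64(0.0), 0, np.float64(0.0335), np.float64(-0.0209), np.float64(0.0038), np.float64(0.0), 0, np.float64(0.0335), np.float64(-0.0209), np.float64(0.0038), np.float64(0.0), 0, np.float64(0.0335), np.float64(-0.0209), np.float64(0.0038), np.float64(0.0), 0]
0.1 [ 0.38 -0.4   0.2 ] 14.4 [-0.02  0.16 -1.1 ] [-86.  14.  89.  -0.  77. -10.]
[np.float64(0.019), np.float64(-0.0338), np.float64(0.02), np.float64(0.031), 0, np.float64(0.0179), np.float64(-0.0344), np.float64(0.02), np.float64(0.031), 0, np.float64(0.0168), np.float64(-0.035), np.float64(0.02), np.float64(0.031), 0, np.float64(0.0157), np.float64(-0.0355), np.float64(0.02), np.float64(0.031), 0, np.float64(0.0146), np.float64(-0.036), np.float64(0.02), np.float64(0.031), 0, np.float64(0.0135), np.float64(-0.0364), np.float64(0.02), np.float64(0.031), 0, np.float64(0.0123), np.float64(-0.0368), np.float64(0.02), np.float64(0.031), 0, np.float64(0.0112), np.float64(-0.0372), np.float64(0.02), np.float64(0.031), 0]
```

Emit:
apply_moves(series=[0.033,-0.021,0.004,0,0,0.033,-0.021,0.004,0,0,0.033,-0.021,0.004,0,0,0.033,-0.021,0.004,0,0,0.033,-0.021,0.004,0,0,0.033,-0.021,0.004,0,0,0.033,-0.021,0.004,0,0,0.033,-0.021,0.004,0,0], squeeze=20)

```text
time: 0.77
eef_pos: [0.3766, -0.3992, 0.1987]
ee_rot: [[0.969, 0.249, -0.0], [0.249, -0.969, 0.001], [-0.0, -0.001, -1.0]]
ft_force: [0.4, -0.1, -0.3]
opening: 0.001
```

Emit:
apply_moves(series=[0.019,-0.034,0.019,0.031,0,0.018,-0.034,0.019,0.031,0,0.017,-0.035,0.019,0.031,0,0.016,-0.035,0.019,0.031,0,0.015,-0.036,0.019,0.031,0,0.013,-0.036,0.019,0.031,0,0.012,-0.037,0.019,0.031,0,0.011,-0.037,0.019,0.031,0])

```text
time: 1.43
eef_pos: [0.4523, -0.1099, 0.0515]
ee_rot: [[1.0, 0.002, 0.0], [0.002, -1.0, 0.0], [0.0, -0.0, -1.0]]
ft_force: [1.1, 0.4, -0.4]
opening: -0.002
```

Emit:
apply_moves(series=[0,0,0.015,0,0,0,0,0.015,0,0,0,0,0.01,0,0,0,0,0,0,0,0,0,0,0,0])

```text
time: 1.85
eef_pos: [0.4522, -0.112, 0.0121]
ee_rot: [[1.0, 0.003, -0.001], [0.003, -1.0, 0.001], [-0.001, -0.001, -1.0]]
ft_force: [-0.3, 0.5, -0.1]
opening: 0.005
```

Emit:
apply_moves(series=[0,0,0.003,0,0,0,0,0.002,0,0,0,0,0,0,0])

```text
time: 2.1
eef_pos: [0.4527, -0.1123, 0.0077]
ee_rot: [[1.0, 0.003, 0.001], [0.003, -1.0, -0.0], [0.001, 0.0, -1.0]]
ft_force: [-0.6, -0.6, 0.9]
opening: 0.0
```

Emit:
apply_moves(series=[0,0,0.003,0,0,0,0,0.003,0,0,0,0,0,0,0])

```text
time: 2.35
eef_pos: [0.4521, -0.1118, 0.0009]
ee_rot: [[1.0, 0.004, -0.001], [0.004, -1.0, 0.0], [-0.001, -0.0, -1.0]]
ft_force: [-0.7, -0.3, -0.6]
opening: -0.0
```

Emit:
apply_moves(series=[0,0,0.001,0,0,0,0,0,0,0])

```text
time: 2.52
eef_pos: [0.4524, -0.1118, 0.0002]
ee_rot: [[1.0, 0.004, -0.0], [0.004, -1.0, 0.0], [-0.0, -0.0, -1.0]]
ft_force: [0.2, 0.2, 0.3]
opening: 0.003
```

Emit:
apply_moves(series=[0,0,0.001,0,0,0,0,0,0,0])

```text
time: 2.68
eef_pos: [0.4526, -0.1119, 0.0]
ee_rot: [[1.0, 0.004, -0.001], [0.004, -1.0, 0.0], [-0.001, -0.0, -1.0]]
ft_force: [-3.4, 1.2, 7.9]
opening: 0.003
```

Bench contact is at measured z = 0, with stiffness around 8–10 N/mm. Now I lift over the wheel and lower behind the peg on its +y side.

Emit:
apply_moves(series=[0.007,0,-0.04,0,0,0.007,0,-0.04,0,0,0.008,0,-0.04,0,0,0,-0.035,0,0,0,0,-0.035,0,0,0,0,-0.035,0,0,0,0,-0.035,0,0,0,0,-0.035,0,0,0])

```text
time: 3.35
eef_pos: [0.4736, 0.0648, 0.1197]
ee_rot: [[1.0, 0.003, 0.001], [0.003, -1.0, -0.0], [0.001, 0.0, -1.0]]
ft_force: [-0.7, 0.8, 0.5]
opening: 0.003
```

Emit:
apply_moves(series=[0,-0.035,0,0,0,0,-0.035,0,0,0,0,-0.035,0,0,0,0,0,0.01,0,0,0,0,0,0,0])

```text
time: 3.77
eef_pos: [0.4721, 0.1695, 0.1079]
ee_rot: [[1.0, 0.007, -0.003], [0.007, -1.0, -0.001], [-0.003, 0.001, -1.0]]
ft_force: [-0.8, -0.5, -0.1]
opening: -0.002
```

Run:
```python
from h import *; from workcell import arm,snapshot
print(arm.read_state()['eef_pos'],arm.read_state()['joint_pos'].round())
a=snapshot('scene');w=snapshot('wrist');import pickle;pickle.dump((a,w),open('b.pkl','wb'))
o=np.hstack([cv2.resize(a['pixels'][130:250,220:380],(400,300),interpolation=cv2.INTER_CUBIC),cv2.resize(w['pixels'],(400,300))])
cv2.imwrite('pics/near.png',o[:,:,::-1])
```

```text
[0.47206678 0.16951697 0.10790958] [  7.   3. 116.  -0.  62.  96.]
```

View pics/near.png

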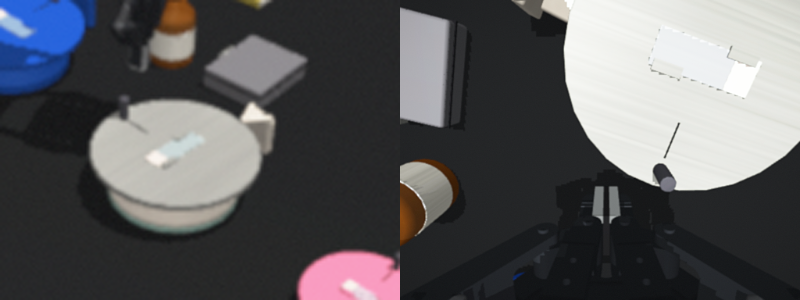

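The gripper (wrist view, right half) is on the +y side of the peg. Fingertips are at about (605,200), peg top at about (668,184) and pointer at the top left. I check the peg with the wrist calibration.

Run:
```python
from h import *;import pickle
a,w=pickle.load(open('b.pkl','rb'))
print('peg',ray(w,(343,235.5),.09))
# disc-peg base on disc
print('pegbase',ray(w,((658-400)*1.28,168*1.28),.06))
print('tip',proj(w,(.4721,.1695,.108))*[1/1.28,1/1.28]+[400,0])
print(proj(w,[(.5555,.1015,.06)])/1.28+[400,0])
```

```text
peg [0.47440657 0.12657256 0.09      ]
pegbase [0.47499101 0.12754207 0.06      ]
tip [[605.64056763 198.99909183]]
[[701.91644691  61.51246865]]
```

Emit:
apply_moves(series=[0.001,0,0.019,0,0,0.001,0,0.019,0,0,0,0,0,0,0])

```text
time: 4.12
eef_pos: [0.4733, 0.1665, 0.0685]
ee_rot: [[1.0, 0.001, -0.006], [0.001, -1.0, -0.001], [-0.006, 0.001, -1.0]]
ft_force: [-0.6, -0.5, -0.4]
opening: -0.001
```

Emit:
apply_moves(series=[0,0.01,0,0,0,0,0.014,0,0,0,0,0.017,0,0,0,0,0.019,0,0,0,0,0.019,0,0,0,0,0,-0.005,0,0,0,-0.01,-0.035,0,0,0,0,-0.035,0,0])

```text
time: 4.78
eef_pos: [0.4744, 0.0991, 0.147]
ee_rot: [[1.0, 0.002, -0.003], [0.002, -1.0, 0.001], [-0.003, -0.001, -1.0]]
ft_force: [0.6, -0.5, 0.4]
opening: 0.005
```

```bash
cat >> h.py <<'E'
C=np.array((.5555,.1015));PT=65.5
def score(im,ref=None):
    g=cv2.cvtColor(np.ascontiguousarray(im['pixels']),cv2.COLOR_RGB2GRAY).astype(np.float32)
    th=np.arange(0,360,1.);a=np.radians(th);S=[]
    for z in(.064,.069,.074):
        q=proj(im,np.c_[C[0]+.085*np.cos(a),C[1]+.085*np.sin(a),0*a+z]).astype(np.float32)
        S.append(cv2.remap(g,q[:,:1],q[:,1:],cv2.INTER_LINEAR).ravel())
    for r in(.06,.067,.073): # radial line
        q=proj(im,np.c_[C[0]+r*np.cos(a),C[1]+r*np.sin(a),0*a+.06]).astype(np.float32)
        S.append(cv2.remap(g,q[:,:1],q[:,1:],cv2.INTER_LINEAR).ravel())
    return np.array(S)
E
python3 - <<'E'
from h import *; from workcell import arm,snapshot;import pickle
S=arm.read_state();print(S['time'],S['eef_pos'],S['ft_force'])
L=[]
for i in range(2):
    t=arm.read_state()['time'];L.append((t,snapshot('scene'),snapshot('top')))
pickle.dump(L,open('c.pkl','wb'))
im0=pickle.load(open('ims.pkl','rb'))
for k,n in((1,'scene'),(2,'top')):
  print(n,'init',score(im0[n])[:3].mean(0).argmin())
  for l in L:
    s=score(l[k])[:3].mean(0);print(l[0],s.argmin(),s.min())
o=np.hstack([cv2.resize(L[0][k]['pixels'][y:y+120,x:x+160],(400,300),interpolation=cv2.INTER_CUBIC) for k,y,x in((1,130,220),(2,110,130))])
cv2.imwrite('pics/spin.png',o[:,:,::-1])
E
```

```text
4.7833 [0.47441468 0.09908054 0.14700122] [ 0.59200311 -0.54969364  0.35881388]
scene init 163
4.7833 238 57.98763
4.8833 254 59.30599
top init 163
4.7833 214 49.53418
4.8833 214 48.259766
```

View pics/spin.png

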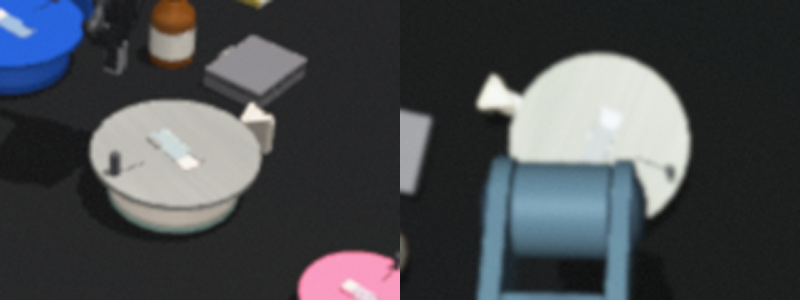

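The wheel spins CCW: the scene view gives 238° then 254° within 0.1 s, so about 2.8 rad/s. The hand is clear at z = 0.147. I shift over the bare ring, staying high, and wait for the first pass.

Emit:
apply_moves(series=[0.011,0,0,0,0,0.01,0,0,0,0,0,0,0,0,0,0,0,0,0,0,0,0,0,0,0,0,0,0,0,0,0,0,0,0,0,0,0,0,0,0])

```text
time: 5.65
eef_pos: [0.4964, 0.0994, 0.1463]
ee_rot: [[1.0, 0.004, -0.0], [0.004, -1.0, -0.0], [-0.0, 0.0, -1.0]]
ft_force: [0.6, 0.1, 0.7]
opening: -0.002
```

```bash
cat > m.py <<'E'
from h import *; from workcell import arm,snapshot
import sys
for i in range(int(sys.argv[1])):
    t=arm.read_state()['time'];im=snapshot('scene')
    s=score(im);f=s[:3].mean(0);k=f.argmin();w=np.clip(150-f,0,None);idx=np.arange(k-8,k+9)
    j=idx%360;ok=w[j]>20;print(round(t,3),'ang',k,'centroid',round((idx*w[j]).sum()/w[j].sum(),1),'min',f[k].round(),'wheel deg rel pointer',round((k-PT)%360,1))
    if len(sys.argv)>2:
        cv2.imwrite(sys.argv[2],cv2.resize(im['pixels'][130:250,220:380],(640,480),interpolation=cv2.INTER_CUBIC)[:,:,::-1])
print(arm.read_state()['eef_pos'].round(4))
E
python3 m.py 1
```

```text
5.65 ang 6 centroid 6.9 min 59.0 wheel deg rel pointer 300.5
[0.4965 0.0994 0.1463]
```

Emit:
apply_moves(series=[0,0,0,0,0,0,0,0,0,0,0,0,0,0,0,0,0,0,0,0,0,0,0,0,0,0,0,0,0,0])

```text
time: 6.2
eef_pos: [0.4967, 0.0993, 0.1464]
ee_rot: [[1.0, 0.004, -0.0], [0.004, -1.0, 0.0], [-0.0, -0.0, -1.0]]
ft_force: [-0.6, -0.3, 0.2]
opening: -0.001
```

```bash
python3 m.py 1 pics/p1.png
```

```text
6.2 ang 85 centroid 85.4 min 58.0 wheel deg rel pointer 19.5
[0.4967 0.0994 0.1464]
```

First free pass is done at t≈6.06, with the peg now 20° past the pointer at about 2.45 rad/s and nothing touching. I lower to hover over the ring, watch the second pass, then brake at the slower third pass.

Emit:
apply_moves(series=[0,0,0.02,0,0,0,0,0.02,0,0,0,0,0.02,0,0,0,0,0.019,0,0,0,0,0,0,0,0,0,0,0,0,0,0,0,0,0,0,0,0,0,0])

```text
time: 6.92
eef_pos: [0.498, 0.0993, 0.069]
ee_rot: [[1.0, 0.004, 0.003], [0.004, -1.0, -0.0], [0.003, 0.0, -1.0]]
ft_force: [0.1, -0.2, 0.1]
opening: 0.004
```

```bash
python3 m.py 1
```

```text
6.917 ang 159 centroid 158.4 min 29.0 wheel deg rel pointer 93.5
[0.4979 0.0993 0.0689]
```

Emit:
apply_moves(series=[0,0,0,0,0,0,0,0,0,0,0,0,0,0,0,0,0,0,0,0,0,0,0,0,0,0,0,0,0,0,0,0,0,0,0,0,0,0,0,0])

```text
time: 7.63
eef_pos: [0.4967, 0.0993, 0.0674]
ee_rot: [[1.0, 0.004, -0.0], [0.004, -1.0, 0.0], [-0.0, -0.0, -1.0]]
ft_force: [0.1, -0.0, -0.2]
opening: 0.004
```

```bash
python3 m.py 1
```

```text
7.633 ang 159 centroid 158.7 min 28.0 wheel deg rel pointer 93.5
[0.4967 0.0993 0.0673]
```

Emit:
apply_moves(series=[0,0,0,0,0,0,0,0,0,0,0,0,0,0,0,0,0,0,0,0,0,0,0,0,0,0,0,0,0,0,0,0,0,0,0,0,0,0,0,0])

```text
time: 8.35
eef_pos: [0.4967, 0.0993, 0.0674]
ee_rot: [[1.0, 0.004, 0.0], [0.004, -1.0, 0.0], [0.0, -0.0, -1.0]]
ft_force: [-0.0, 0.4, -0.0]
opening: -0.002
```

```bash
python3 m.py 1
```

```text
8.35 ang 160 centroid 159.5 min 29.0 wheel deg rel pointer 94.5
[0.4967 0.0993 0.0674]
```

The detector is now catching the dark finger at 159°. I mask that sector and look again.

```bash
sed -i 's/f=s\[:3\].mean(0);/f=s[:3].mean(0);f[125:195]=255;/' m.py; python3 m.py 1 pics/p2.png
```

```text
8.4 ang 359 centroid 359.2 min 58.0 wheel deg rel pointer 293.5
[0.4967 0.0993 0.0674]
```

View pics/p2.png

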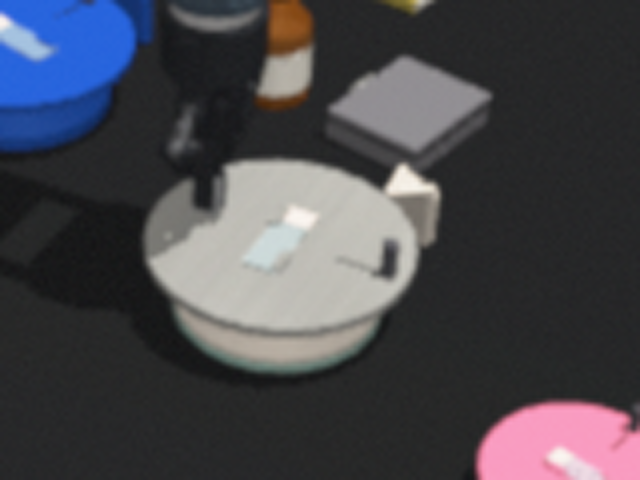

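At t=8.4 the peg is at (390,258), 66° before the pointer, still about 1.95 rad/s. I take a reference picture at the second pass.

Emit:
apply_moves(series=[0,0,0,0,0,0,0,0,0,0,0,0,0,0,0,0,0,0,0,0,0,0,0,0,0,0,0,0,0,0,0,0,0,0,0])

```text
time: 9.03
eef_pos: [0.4967, 0.0993, 0.0674]
ee_rot: [[1.0, 0.004, 0.0], [0.004, -1.0, -0.0], [0.0, 0.0, -1.0]]
ft_force: [-0.4, 0.3, -0.1]
opening: 0.0
```

Run:
```python
from h import *; from workcell import arm,snapshot
t=arm.read_state()['time'];a=snapshot('scene');b=snapshot('top')
f=score(a)[:3].mean(0);f[125:195]=255;k=f.argmin();w=np.clip(150-f,0,None);i=np.arange(k-8,k+9);print(t,k,(i*w[i]).sum()/w[i].sum())
f=score(b)[:3].mean(0)[0:120];print('top',f.argmin(),f.min())
o=np.hstack([cv2.resize(a['pixels'][150:225,270:345],(400,400),interpolation=cv2.INTER_CUBIC),cv2.resize(b['pixels'][120:195,155:230],(400,400),interpolation=cv2.INTER_CUBIC)])
for k,im,(x0,y0),off in((0,a,(270,150),0),(1,b,(155,120),400)):
    for ang in(55,60,65,70,75):
        r=np.radians(ang)
        for rr,z in((.144,.058),(.105,.058)):
            u=proj(im,(C[0]+rr*np.cos(r),C[1]+rr*np.sin(r),z))[0]
            p=((u-[x0,y0]+.5)*400/75).astype(int);cv2.circle(o,(int(p[0]+off),int(p[1])),2,(255,0,0) if ang==65 else (0,160,0),-1)
cv2.imwrite('pics/p3.png',o[:,:,::-1])
```

```text
9.0333 70 69.4222411139656
top 110 88.410484
```

View pics/p3.png

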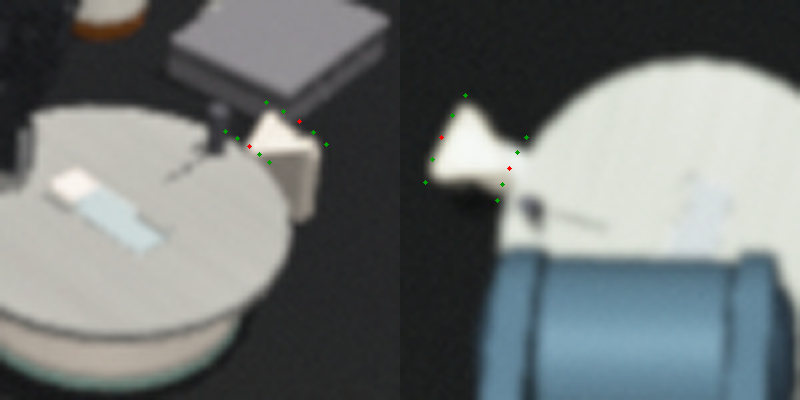

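The pointer axis matches 65° in both views, and the peg crossed it moments before t=9.03. Now I fit the slow-down and predict the third pass.

```bash
cat > fit.py <<'E'
import numpy as np,sys
from scipy.optimize import least_squares
from scipy.integrate import solve_ivp
D=np.array([(4.783,238),(4.883,254.3),(5.65,366.9),(6.2,445.4),(8.4,719.2),(9.033,789.4)]+[tuple(map(float,a.split(','))) for a in sys.argv[1:]])
def th(p,t):
    return np.degrees(solve_ivp(lambda t,y:[y[1],-p[2]-p[3]*y[1]],(4.78,18),[p[0],p[1]],t_eval=t,rtol=1e-8).y)
res=lambda p:np.r_[th(p,D[:,0])[0]-D[:,1],(p[2]-.08)/.012,(p[3]-.06)/.009]
p=least_squares(res,[4.15,2.8,.08,.06]).x;print(p,res(p).round(1))
t=np.arange(9,17.5,1/48);a,w=th(p,t)
for target in (1065,1105,1135,1140,1145,1150):
    i=np.argmax(a>=target);print(target,t[i].round(3),w[i].round(0))
E
python3 fit.py
```

```text
[4.15045326 2.69968495 0.07541546 0.05426022] [ 0.3 -0.6  0.7 -0.4  0.4 -0.4 -0.4 -0.6]
1065 12.042 78.0
1105 12.563 74.0
1135 12.979 71.0
1140 13.042 70.0
1145 13.125 69.0
1150 13.188 69.0
```

Emit:
apply_moves(series=[0,0,0.003,0,0,0,0,0.002,0,0,0,0,0,0,0,0,0,0,0,0,0,0,0,0,0,0,0,0,0,0,0,0,0,0,0,0,0,0,0,0])

```text
time: 9.8
eef_pos: [0.4968, 0.0993, 0.0624]
ee_rot: [[1.0, 0.004, 0.0], [0.004, -1.0, 0.0], [0.0, -0.0, -1.0]]
ft_force: [-1.0, -0.4, -0.7]
opening: 0.001
```

```bash
python3 m.py 1
```

```text
9.8 ang 118 centroid 117.0 min 116.0 wheel deg rel pointer 52.5
[0.4968 0.0993 0.0625]
```

Predicted third pass is at t≈13.1 at about 70°/s. The finger hovers at 62.5 mm. I advance.

Emit:
apply_moves(series=[0,0,0,0,0,0,0,0,0,0,0,0,0,0,0,0,0,0,0,0,0,0,0,0,0,0,0,0,0,0,0,0,0,0,0,0,0,0,0,0])

```text
time: 10.52
eef_pos: [0.4967, 0.0993, 0.0624]
ee_rot: [[1.0, 0.004, 0.0], [0.004, -1.0, -0.0], [0.0, 0.0, -1.0]]
ft_force: [-0.3, -0.5, 0.2]
opening: -0.004
```

Emit:
apply_moves(series=[0,0,0,0,0,0,0,0,0,0,0,0,0,0,0,0,0,0,0,0,0,0,0,0,0,0,0,0,0,0,0,0,0,0,0,0,0,0,0,0])

```text
time: 11.18
eef_pos: [0.4967, 0.0993, 0.0624]
ee_rot: [[1.0, 0.004, -0.0], [0.004, -1.0, -0.0], [-0.0, 0.0, -1.0]]
ft_force: [-0.4, -0.4, 0.7]
opening: -0.005
```

```bash
python3 m.py 1
```

```text
11.183 ang 278 centroid 277.9 min 58.0 wheel deg rel pointer 212.5
[0.4967 0.0993 0.0624]
```

Emit:
apply_moves(series=[0,0,0,0,0,0,0,0,0,0,0,0,0,0,0,0,0,0,0,0,0,0,0,0,0,0,0,0,0,0,0,0,0,0,0,0,0,0,0,0])

```text
time: 11.9
eef_pos: [0.4967, 0.0993, 0.0624]
ee_rot: [[1.0, 0.004, 0.0], [0.004, -1.0, 0.0], [0.0, -0.0, -1.0]]
ft_force: [0.1, 0.6, -1.3]
opening: 0.005
```

```bash
python3 m.py 1
```

```text
11.9 ang 339 centroid 338.7 min 58.0 wheel deg rel pointer 273.5
[0.4967 0.0993 0.0624]
```

```bash
python3 fit.py 11.183,997.9 11.9,1058.7
```

```text
[4.15474726 2.68590624 0.07204729 0.05289748] [ 0.5 -0.5  0.5 -0.9  0.4  0.1  0.2 -0.3 -0.7 -0.8]
1065 12.0 80.0
1105 12.5 76.0
1135 12.896 73.0
1140 12.979 72.0
1145 13.042 72.0
1150 13.104 71.0
```

Emit:
apply_moves(series=[0,0,0,0,0,0,0,0,0,0,0,0,0,0,0,0,0,0,0,0,0,0,0,0,0,0,0,0,0,0,0,0,0,0,0,0,0,0,0,0])

```text
time: 12.62
eef_pos: [0.4967, 0.0993, 0.0624]
ee_rot: [[1.0, 0.004, -0.0], [0.004, -1.0, 0.0], [-0.0, -0.0, -1.0]]
ft_force: [-0.2, -0.3, -0.4]
opening: -0.001
```

```bash
python3 m.py 1
```

```text
12.617 ang 38 centroid 37.5 min 58.0 wheel deg rel pointer 332.5
[0.4967 0.0993 0.0624]
```

Peg is at about 1121° now (unwrapped), with the pointer at 1145°, about 0.34 s away. I wait three rows and then press.

Emit:
apply_moves(series=[0,0,0,0,0,0,0,0,0,0,0,0,0,0,0,0,0,0.0034,0,0,0,0,0,0,0,0,0,0,0,0])

```text
time: 13.17
eef_pos: [0.4974, 0.0993, 0.06]
ee_rot: [[1.0, 0.004, 0.001], [0.004, -1.0, -0.0], [0.001, 0.0, -1.0]]
ft_force: [-2.0, -0.2, 8.4]
opening: -0.001
```

```bash
python3 m.py 2 pics/p4.png
```

```text
13.167 ang 64 centroid 64.0 min 58.0 wheel deg rel pointer 358.5
13.217 ang 64 centroid 64.0 min 57.0 wheel deg rel pointer 358.5
[0.4974 0.0993 0.06  ]
```

View pics/p4.png

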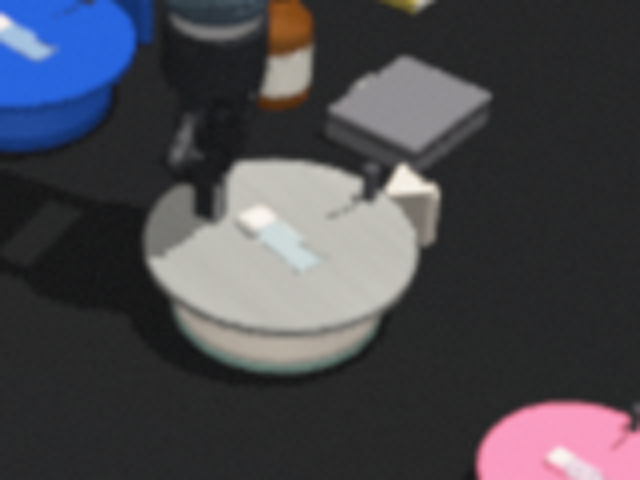

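The wheel is stopped at 64° in both readings (pointer at 65°), with the peg at (372,180) right at the V's tip. Holding force is 8 N. I lift straight up and then check.

Emit:
apply_moves(series=[0,0,0,0,0,0,0,-0.004,0,0,0,0,-0.015,0,0,0,0,-0.03,0,0,0,0,-0.035,0,0,0,0,-0.035,0,0,0,0,0,0,0,0,0,0,0,0])

```text
time: 13.93
eef_pos: [0.4983, 0.0993, 0.1805]
ee_rot: [[1.0, 0.004, 0.005], [0.004, -1.0, -0.0], [0.005, 0.0, -1.0]]
ft_force: [-0.3, -0.2, -1.7]
opening: -0.0
```

```bash
python3 m.py 1; python3 m.py 1 pics/p5.png; python3 -c "
from workcell import arm;s=arm.read_state();print(s['ft_force'],s['eef_pos'])"
```

```text
13.933 ang 64 centroid 64.0 min 57.0 wheel deg rel pointer 358.5
[0.4969 0.0994 0.1783]
13.983 ang 64 centroid 64.0 min 58.0 wheel deg rel pointer 358.5
[0.496  0.0993 0.177 ]
[-0.50926452 -0.25081466 -0.47051422] [0.49598139 0.09934272 0.1769656 ]
```

View pics/p5.png

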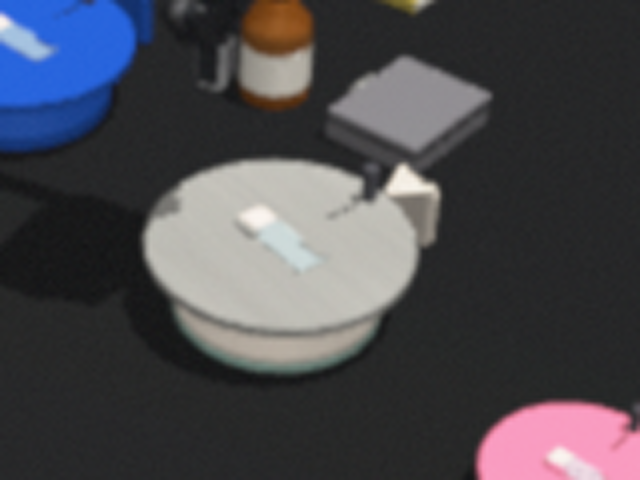

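The hand is clear at z = 0.177, the wheel is still at 64° with the peg at (372,180) by the pointer tip, and the bottle and box have not moved. I hand the job in.

```bash
python3 -c "
from workcell import arm;print(arm.job_done())"
```

```text
the job is handed in; nothing more can be done
None
```

The turntable ran freely and is now parked with its peg at the pointer. I handed the job in at about 14 s of the 69 s allowed.

- **Flick and free run:** I flicked the peg of the larger white turntable with the closed fingertips. The wheel spun counter-clockwise at about 2.7 rad/s. It passed the pointer freely at about 6.1 s with the hand well above it. It passed again at about 9.0 s while the finger hovered about 7 mm over the bare ring.
- **Braking:** I pressed on the ring with about 8 N at the third pass (about 13 s, wheel at about 1.2 rad/s) and then lifted straight up.
- **Last checks:** The peg read 64° and the pointer about 65° (good to about 1°). That is 1–2 mm at the peg, and the reading was the same before and after lifting. The hand was clear at 177 mm with no contact force.
- **Bystanders:** The bottle and slide box looked unmoved in the last picture. The tube rack was outside that crop and I did not check it again, but the arm's path stayed away from it.
- **Disagreement:** While the finger hovered low, my peg detector locked onto the finger, giving three useless readings at 158–160°. I masked that sector. The reading just after that, at 9.8 s, was also useless because the peg was in the masked sector. I used neither set for timing.

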